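Lay out the chain-drive parts for assembly

ROBOT

A 7-joint arm with a two-finger parallel gripper is mounted at the origin on the work surface. World frame = base frame: x ahead of the robot, y to its left, z up, the work surface at z = 0. Lengths are in m, angles in rad, forces in N, time in s.
With the tool pointing down it reaches from about 0.4 to 0.875 m from the base axis. Payload 6.5 kg.
Tool frame: the origin (TCP) lies between the finger pads; the fingertips stand 8 mm ahead of it and the grasp point (between the pads) lies 11 mm behind it (ctrl.tips_ahead is the distance from the TCP to the fingertips, in m); z points along the fingers, y is the line along which they close (so a half turn about z gives the same grasp; the last joint's range is limited). The gripper opens to 88 mm and grips with 3 to 60 N. Pads are 18 mm wide; open, the fingers measure 123 mm over their backs; the gripper's body (75 mm by 187 mm) begins 45 mm behind the grasp point.
Start: joints at [-1.186, 0.536, -0.004, 1.538, 0.003, 1.067, -0.071], TCP at [0.283, 0.585, 0.247] pointing down, gripper open.
Joint ranges: [-2.7, 2.7], [-0.37, 2.16], [-1.27, 1.26], [0.24, 2.4], [-1.31, 4.45], [0.19, 1.91], [-2.76, 2.76]. Speed limits (rad/s): [2.39, 2.39, 3.14, 3.14, 3.14, 3.14, 3.14].

INTERFACE

Orientations are given as a rotation vector (axis times angle).
In Python, from station import ctrl, vision, workorder gives the robot as it stands.
- The arm moves only by the tool move_arm, never from a script. Its argument "plan" is a list of rows, each a list of 7 numbers: the turn, a rotation vector about the tool's x, y, z scaled (see below), then the shift along the tool's x, y, z scaled (see below), then the finger opening in mm, from 0 to 88.1. A call has exactly 10 rows; each row shifts and turns the commanded pose from where the row before left it, along the tool's axes as they then stand; what a row does not reach is not made up. The controller multiplies each number of a shift by 6 cm and each number of a turn by 0.15 rad. A row lasts 1/8 s, in which the tool goes at most 62.5 mm and 10.7 degrees, less where a joint would pass 70% of its speed; a pose out of reach is approached as far as the arm can. A call with a number of a shift or a turn outside -1 to 1 is refused whole. A call with a gripper value outside its range is refused whole. The fingers move at their own pace and stop on an object; "squeeze" is the grip in N (left out, the last holds). Time passes only in rows, so rows that do not move let the fingers close, or fill a call up. It gives the time, the measured TCP pose, the force, the opening and the grip force at its end, in the units of the state.
- ctrl.observe(): the state, without advancing time (a new reading comes with each control period).
- vision.camera(name): name is "scene" or "top" or "wrist"; returns the picture (400x640x3 uint8, red, green, blue); there is no depth.
- vision.get_calibration(name): a dict with "fx", "fy", "cx", "cy" (pixels), "origin" and "orientation" of the camera in the world. Camera axes: x right, y up, looking along -z (the intrinsics and any distortion apply to the point x, -y, -z); pixel columns grow to the right and rows downward; lengths in m; the calibration is good to about 2 mm. A picture is of the moment at which its call begins: read the wrist's pose just before it. get_calibration takes no time and is no camera call; for the wrist camera it gives the pose at the moment of the call.
- workorder.finish_job(): hands the job in; it is judged then, once.
The state is a dict: "time": time; "joints": joint angles; "joint_velocities": joint speeds; "tau": joint torques, N m; "position": TCP position; "tool_rot": TCP orientation; "contact_force": force on the tool from outside, world axes, zero at the start; "ft_torque": the same for the moment, N m; "width": opening from 0.0 (shut) to 1.0 (fully open); "grip_force": force on a finger pad.
Only numpy, scipy, OpenCV 4.12 (cv2) and the standard library are available. Lean on these libraries where they do the work, as an engineer would, in place of code of your own. Each camera call takes 0.05 s, during which the arm holds its last target. There are 200 camera calls.

TASK

Lay out the drive parts ready for assembly: set the large sprocket hub up in the round outline between the two brass posts, stack the small sprocket hub up and centred on top of it, and lay the red shaft collar flat and centred on top of the small sprocket. Stand the green bearing block in the rectangular outline left of the servo and the pipe clamp in the one right of the servo (left and right as seen from the robot), both upright, lengthwise and centred in their outlines. Leave the steel socket and the yellow nut where they are, let go of everything and leave it at rest.

Things in the scene. Friction and masses are not known exactly. Their poses are not given: they have to be found in the camera images.
- large_sprocket: Large chain sprocket, dark steel, lying flat, hub up with a bright flat top: disc 60 mm in diameter (65 over the teeth, which are looks only), 8 mm thick; hub 36 mm in diameter, its top 22 mm above the underside; bore only marked. About 0.22 kg. Origin: centre of the underside, z up.
- small_sprocket: Small chain sprocket, same look, lying flat with its hub up: disc 42 mm in diameter (about 47 over the tooth tips, for looks only) and 7 mm thick, hub 28 mm in diameter rising to 20 mm above the underside, flat top. About 0.10 kg. Origin: centre of the underside, z up.
- collar: Red shaft collar lying flat: ring 30 mm outside diameter, 14 mm bore, 14 mm high. About 0.05 kg. Origin: centre of the underside, z up.
- bearing_block: Green pillow bearing block standing upright: foot 62 mm (its x) by 16 mm (its y) by 9 mm high, and above it a round housing of 38 mm diameter with flat faces, 16 mm thick across y, 41 mm high in all. About 0.18 kg. Origin: centre of the underside, x along the length, z up.
- pipe_clamp: Bare-metal saddle pipe clamp standing on its two feet: 70 mm long (its x), 20 mm wide (its y), feet 4 mm thick, an arch of 36 mm outside width and 4 mm thick metal in the middle, 30 mm high in all, open below along y. About 0.08 kg. Origin: centre of the underside under the arch, x along the length, z up.
- servo_board: Fixed plywood board 100 (x) by 220 (y) by 6 mm, a black servo (40 by 20 mm, thin ears to 54 mm along x, top 48 mm above the table) fixed at its centre. Two black outlines, 80 (x) by 34 (y) mm, on its top: the left centred at x 0, y +75 mm, the right at x 0, y -75 mm. Origin: centre of the underside, on the table; x points away from the robot (within 0.35 rad), y left, z up.
- post_plate: Fixed blue plate 100 (x) by 170 (y) by 6 mm, with two brass posts, 16 mm in diameter, tops 36 mm above the table, at x 0, y +65 and -65 mm. Between them, at the plate's centre, a white round outline 72 mm in diameter. Origin: centre of the underside, on the table; x points away from the robot (within 0.35 rad), y left, z up.
- socket: Bystander: steel wrench socket standing upright, 28 mm in diameter, 40 mm high, loose, between the two boards. Origin: centre of the underside. To be left alone.
- nut: Bystander: yellow plastic hexagon nut lying flat, 30 mm across flats, 13 mm high, loose, between the two boards. Origin: centre of the underside. To be left alone.
Not all that is in view belongs to the job. Leave any orange look-alike of the bearing_block alone. Of the things shaped like the collar, the red one is meant.

How it is judged:
By the outcome, as a careful person would: the job done as asked, in the order asked, and still so for the second after the job is handed in, with the robot touching nothing.
It also fails if it takes over 120 s, if anything falls off the work surface, if the arm or the gripper's body presses on something with over 40 N, if the wrist force passes 120 N, or if a joint passes its speed limit or range.

## Working session

There is one attempt and no reset: what is moved stays moved. The work goes in short steps, Python scripts to look and compute and a tool call to move; the robot and the scene stay as the last step left them, time stands still between calls to the robot, and variables do not carry over. Pictures are saved under pics/ and viewed, at most 14 in all, crops included, and the job is handed in when it is done.

Besides the shell and the picture viewer there is one more tool, called after "Request:" as name([rows], argument=value, ...), one row to a line, values as JSON. move_arm: Moves the arm, as the interface text tells. Its arguments: {"type":"object","properties":{"plan":{"type":"array"},"squeeze":{"type":"number"}},"required":["plan"]}

```bash
ls; mkdir -p pics
python3 - <<'E'
from station import ctrl, vision, workorder
import cv2
print(ctrl.observe())
for n in ("scene","top","wrist"):
    c=vision.get_calibration(n);print(n,c)
    im=vision.camera(n);cv2.imwrite(f"pics/{n}0.png",im[:,:,::-1])
E
```

```text
pics
{'time': 0.0, 'joints': array([-1.18618999,  0.53713838, -0.00444782,  1.53883835,  0.00260538,
        1.06730728, -0.07120812]), 'joint_velocities': array([-4.79334132e-04, -1.23189624e-04,  1.94506414e-04, -1.96660052e-05,
       -8.16434742e-04, -7.31487826e-05, -2.98320204e-05]), 'tau': array([ 7.86377332e-04, -5.70977604e+01,  9.91197042e-01, -2.51596177e+01,
       -5.62875252e-02,  1.80837710e-02,  1.88774347e-04]), 'position': array([0.28295346, 0.5845286 , 0.24587055]), 'tool_rot': array([-7.01973063e-01, -3.06189984e+00,  2.61706536e-03]), 'contact_force': array([0.02106748, 0.1663917 , 0.20626329]), 'ft_torque': array([0.00805064, 0.01996799, 0.00989636]), 'grip_force': 0.0, 'width': 1.0030815950958483}
scene {'fx': 410.3460986924753, 'fy': 410.3460986924753, 'cx': 312.28587510230665, 'cy': 196.43033184837267, 'origin': array([1.11066235, 0.07490361, 0.78017942]), 'orientation': array([0.5155934 , 0.56388783, 1.574121  ])}
top {'fx': 434.8744466262315, 'fy': 434.8744466262315, 'cx': 322.9694267109545, 'cy': 201.99983638420312, 'origin': array([0.33606142, 0.01782714, 0.98043742]), 'orientation': array([ 0.14510758, -0.1131554 , -1.58847943])}
wrist {'fx': 319.9294607821873, 'fy': 319.9294607821873, 'cx': 321.50861913226277, 'cy': 193.76530434059498, 'origin': array([0.21368282, 0.61788039, 0.3840438 ]), 'orientation': array([-0.26727665, -0.16644813,  1.11124031])}
```

View pics/top0.png

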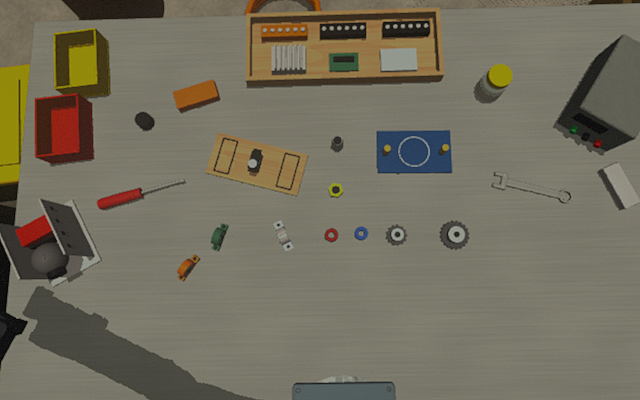

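View pics/scene0.png

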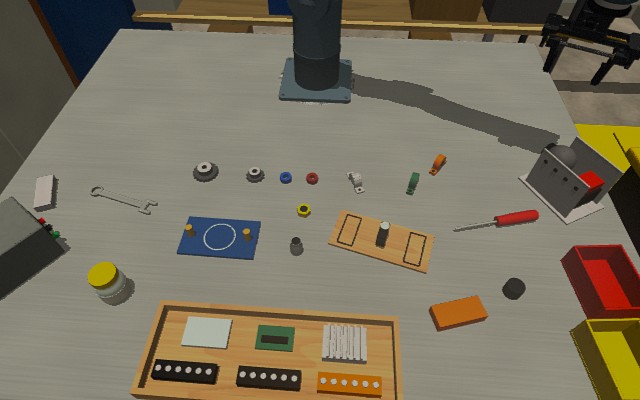

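The top view shows the large sprocket at (455,234), small (397,234), red collar (331,235), clamp (283,235), green block (219,236), servo board (257,163) and plate (414,151). The blue ring at (361,233) and the orange block at (187,267) are decoys. The scene view agrees.

```bash
cat > h.py <<'E'
from station import ctrl, vision, workorder
import numpy as np, cv2
from scipy.spatial.transform import Rotation as R
def world(uv,z,c):
    """pixels -> world points on the plane(s) at height z"""
    uv=np.atleast_2d(np.asarray(uv,float)); o=np.array(c['origin'])
    d=np.c_[(uv[:,0]-c['cx'])/c['fx'],-(uv[:,1]-c['cy'])/c['fy'],-np.ones(len(uv))]
    d=R.from_rotvec(c['orientation']).apply(d)
    return o+d*((z-o[2])/d[:,2])[:,None]
def pix(P,c):
    q=R.from_rotvec(c['orientation']).inv().apply(np.atleast_2d(P)-c['origin'])
    return np.c_[c['cx']+c['fx']*q[:,0]/-q[:,2], c['cy']-c['fy']*q[:,1]/-q[:,2]]
def go(x,y,z,yaw=None):
    """print what is left to do: turn and shift totals in move units. yaw = angle of tool y (mod pi)"""
    s=ctrl.observe(); r=R.from_rotvec(s['tool_rot']); M=r.as_matrix()
    cur=np.arctan2(M[1,1],M[0,1])
    if yaw is None: yaw=cur
    dy=(yaw-cur+np.pi/2)%np.pi-np.pi/2
    down=np.column_stack([[np.sin(cur+dy),-np.cos(cur+dy),0],[np.cos(cur+dy),np.sin(cur+dy),0],[0,0,-1]])
    down[:,0]=np.cross(down[:,1],down[:,2])
    turn=(r.inv()*R.from_matrix(down)).as_rotvec()
    d=np.array([x,y,z])-s['position']
    print('t',round(s['time'],2),'pos',s['position'].round(4),'yaw',round(cur,3),'w',round(s['width']*88,1),'grip',round(float(s['grip_force']),1),'j7',s['joints'][6].round(2))
    print(' TURN',(turn/.15).round(2),'SHIFT after turn',(down.T@d/.06).round(2))
def snap(name,fn,up=1):
    c=vision.get_calibration(name); im=vision.camera(name)[:,:,::-1].copy()
    cv2.imwrite(f'pics/{fn}.png',im); return im,c
E
python3 - <<'E'
from h import *
c=vision.get_calibration('top')
for n,uv,z in [('large',(456,234),.022),('small',(397.5,234),.02),('collar',(331,235),.014),('clamp',(283.5,235),.02),('green',(219.5,236),.03),('board',(257,163),.006),('plate',(414,151.5),.006),('postL',(387,149),.036),('postR',(445.5,148.5),.036),('socket',(337,141),.04),('nut',(335.5,190),.01)]:
    print(n,world(uv,z,c)[0].round(3))
B=[world(p,.006,c)[0] for p in [(217,134),(308,156.5),(297,194.5),(206,171)]];print(np.mean(B,0),np.array(B).round(3))
w=vision.get_calibration('wrist');s=ctrl.observe();r=R.from_rotvec(s['tool_rot'])
print('cam in tool',r.inv().apply(w['origin']-s['position']),'axis in tool',r.inv().apply(R.from_rotvec(w['orientation']).apply([0,0,-1])))
p=world((w['cx'],w['cy']),0.02,w)[0]; print('lookpoint in tool',r.inv().apply(p-s['position']))
go(.45,-.2,.25,0)
E
```

```text
large [ 0.417 -0.255  0.022]
small [ 0.42  -0.127  0.02 ]
collar [0.421 0.019 0.014]
clamp [0.423 0.125 0.02 ]
green [0.423 0.265 0.03 ]
board [0.593 0.187 0.006]
plate [ 0.611 -0.176  0.006]
postL [ 0.609 -0.11   0.036]
postR [ 0.607 -0.241  0.036]
socket [0.63  0.001 0.04 ]
nut [0.524 0.007 0.01 ]
[0.59066504 0.1874705  0.006     ] [[0.665 0.281 0.006]
 [0.605 0.069 0.006]
 [0.516 0.095 0.006]
 [0.577 0.305 0.006]]
cam in tool [ 0.07686807 -0.00042168 -0.13810583] axis in tool [-2.94228786e-01  5.60018240e-04  9.55734852e-01]
lookpoint in tool [-3.52443269e-02 -2.08295853e-04  2.26065618e-01]
t 0.15 pos [0.283  0.5847 0.2461] yaw 1.12 w 88.1 grip 0.0 j7 -0.07
 TURN [-0.01  0.01  7.47] SHIFT after turn [-13.08   2.78  -0.07]
```

Request:
move_arm([
  [0,0,-1,0,0,0,88],
  [0,0,-1,0,0,0,88],
  [0,0,-1,0,0,0,88],
  [0,0,0,-0.5,-0.8,0,88],
  [0,0,0,-0.5,-0.8,0,88],
  [0,0,0,-0.5,-0.8,0,88],
  [0,0,0,-0.5,-0.8,0,88],
  [0,0,0,-0.5,-0.8,0,88],
  [0,0,0,-0.5,-0.8,0,88],
  [0,0,0,-0.3,-0.8,0,88],
])

```text
time: 1.4
position: [0.4821, 0.2468, 0.2466]
tool_rot: [0.003, 3.141, -0.0]
contact_force: [0.7, -0.2, 0.6]
width: 0.999
grip_force: 0.0
```

Request:
move_arm([
  [0,0,0,0,-0.8,0,88],
  [0,0,0,0,-0.8,0,88],
  [0,0,0,0,-0.8,0,88],
  [0,0,0,0,-0.8,0,88],
  [0,0,0,0,-0.6,0,88],
  [0,0,0,0,0,0,88],
  [0,0,0,0,0,0,88],
  [0,0,0,0,0,0,88],
  [0,0,0,0,0,0,88],
  [0,0,0,0,0,0,88],
])

```text
time: 2.65
position: [0.4808, 0.0214, 0.2467]
tool_rot: [0.0, -3.142, -0.0]
contact_force: [0.2, 0.8, -0.2]
width: 0.997
grip_force: 0.0
```

Run:
```python
from h import *
go(.417,-.255,.15,np.pi/2)
snap('wrist','w1')
```

```text
t 2.65 pos [0.4808 0.0214 0.2467] yaw 1.571 w 87.7 grip 0.0 j7 1.46
 TURN [ 0. -0.  0.] SHIFT after turn [ 1.06 -4.61  1.61]
```

View pics/w1.png

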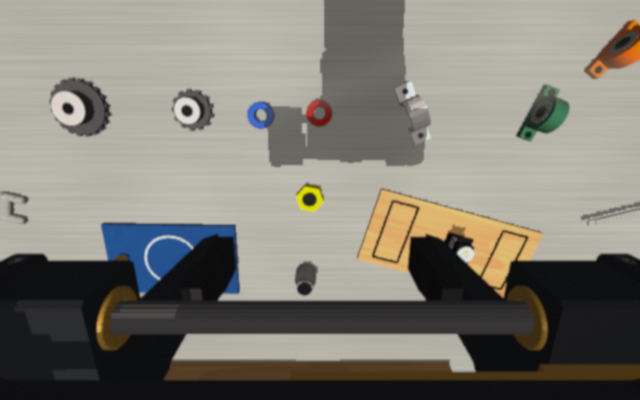

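Wrist view: large hub at (68,108), small hub (187,110), red ring (319,112), clamp (414,112), green block (543,112); the boards are partly hidden by the fingers.

```bash
cat >> h.py <<'E'
def hub(im,uv,c,z,r,s=1.5):
    """bright disc seen near uv: fit ellipse to its outline -> world at height z, plus its fitted size"""
    p=world(uv,z,c)[0]; rp=np.linalg.norm(pix(p+[0,r,0],c)-pix(p,c))
    k=int(rp*s); u,v=int(uv[0]),int(uv[1]); y0,x0=max(v-k,0),max(u-k,0)
    g=cv2.cvtColor(im[y0:v+k,x0:u+k],cv2.COLOR_BGR2GRAY); g4=cv2.resize(g,None,fx=4,fy=4,interpolation=cv2.INTER_CUBIC)
    t,b=cv2.threshold(g4,0,255,cv2.THRESH_BINARY+cv2.THRESH_OTSU)
    cs=cv2.findContours(b,cv2.RETR_EXTERNAL,cv2.CHAIN_APPROX_NONE)[0]
    mid=np.array([u-x0+.5,v-y0+.5])*4
    cs=[q for q in cs if len(q)>30]; q=min(cs,key=lambda q:np.linalg.norm(q[:,0].mean(0)-mid))
    e=cv2.fitEllipse(q); ctr=(np.array(e[0])+.5)/4-.5+[x0,y0]
    return world(ctr,z,c)[0].round(4),ctr.round(1),(np.array(e[1])/4/rp/2).round(2),t
E
python3 - <<'E'
from h import *
im=cv2.imread('pics/w1.png');c=vision.get_calibration('wrist')
print(hub(im,(68,108),c,.022,.018,1.15)); print(hub(im,(187,110),c,.02,.014,1.15))
im=cv2.imread('pics/top0.png');c=vision.get_calibration('top')
print(hub(im,(456,234),c,.022,.018,1.15)); print(hub(im,(397,234),c,.02,.014,1.15))
E
```

```text
(array([ 0.4183, -0.2591,  0.022 ]), array([ 65.7, 109.2]), array([1.1 , 1.13]), 135.0)
(array([ 0.4203, -0.129 ,  0.02  ]), array([185.3, 110.9]), array([1.08, 1.11]), 140.0)
(array([ 0.4171, -0.2552,  0.022 ]), array([456.3, 233.9]), array([0.98, 1.03]), 102.0)
(array([ 0.4198, -0.1264,  0.02  ]), array([397.2, 234.1]), array([0.99, 1.02]), 104.0)
```

Request:
move_arm([
  [0,0,0,0.15,-0.66,0.2,70],
  [0,0,0,0.15,-0.66,0.2,70],
  [0,0,0,0.15,-0.66,0.2,70],
  [0,0,0,0.15,-0.66,0.2,70],
  [0,0,0,0.15,-0.66,0.2,70],
  [0,0,0,0.15,-0.66,0.2,70],
  [0,0,0,0.15,-0.66,0.2,70],
  [0,0,0,0,0,0,70],
  [0,0,0,0,0,0,70],
  [0,0,0,0,0,0,70],
])

```text
time: 3.95
position: [0.4183, -0.2549, 0.163]
tool_rot: [-0.002, 3.141, 0.001]
contact_force: [0.4, 0.8, -0.7]
width: 0.794
grip_force: 0.0
```

Run:
```python
from h import *
im,c=snap('wrist','w2'); print(pix([[.4175,-.2565,.022]],c))
uv=pix([[.4175,-.2565,.022]],c)[0]
print(hub(im,uv,c,.022,.018,1.3))
go(.4175,-.2565,.018,np.pi/2)
```

```text
[[319.638981   183.26033226]]
(array([ 0.4182, -0.2564,  0.022 ]), array([319.7, 184. ]), array([0.99, 0.99]), 109.0)
t 4.0 pos [ 0.4183 -0.255   0.163 ] yaw 1.572 w 69.7 grip 0.0 j7 2.14
 TURN [0.   0.   0.01] SHIFT after turn [ 0.01 -0.02  2.42]
```

View pics/w2.png

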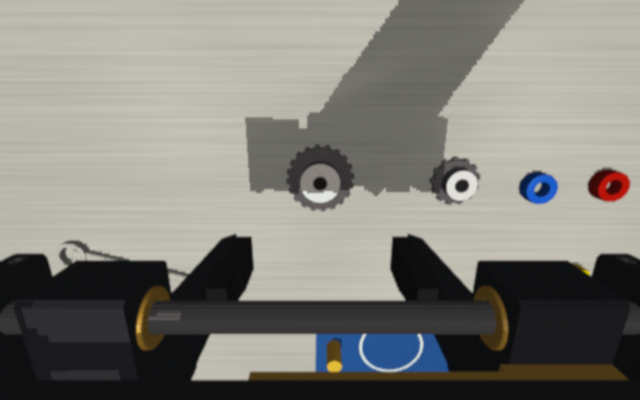

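Hub fits at 0.99 of its size at (319.7,184), half shaded. Descend and grip.

Request:
move_arm([
  [0,0,0,0,-0.02,0.4,60],
  [0,0,0,0,0,0.5,60],
  [0,0,0,0,0,0.5,60],
  [0,0,0,0,0,0.5,60],
  [0,0,0,0,0,0.3,60],
  [0,0,0,0,0,0.2,60],
  [0,0,0,0,0,0,60],
  [0,0,0,0,0,0,25],
  [0,0,0,0,0,0,25],
  [0,0,0,0,0,0,25],
], squeeze=30)

```text
time: 5.25
position: [0.4179, -0.2575, 0.0193]
tool_rot: [0.001, 3.141, -0.0]
contact_force: [-0.4, 1.4, 4.7]
width: 0.398
grip_force: 30.0
```

Request:
move_arm([
  [0,0,0,0,0,0,25],
  [0,0,0,0,0,0,25],
  [0,0,0,0,0,0,25],
  [0,0,0,0,0,0,25],
  [0,0,0,0,0,-0.2,25],
  [0,0,0,0,0,-0.4,25],
  [0,0,0,0,0,-0.6,25],
  [0,0,0,0,0,-0.6,25],
  [0,0,0,0,0,-0.4,25],
  [0,0,0,0,0,0,25],
])

```text
time: 6.5
position: [0.4185, -0.258, 0.1524]
tool_rot: [0.001, 3.138, -0.002]
contact_force: [1.1, 0.1, -2.6]
width: 0.396
grip_force: 30.0
```

Run:
```python
from h import *
go(.611,-.176,.14,np.pi/2)
im,c=snap('top','t1')
cv2.imwrite('pics/t1c.png',cv2.resize(im[110:270,190:490],None,fx=2.6,fy=2.6,interpolation=cv2.INTER_CUBIC))
```

```text
t 6.5 pos [ 0.4185 -0.258   0.1524] yaw 1.57 w 34.8 grip 30.0 j7 2.15
 TURN [-0.01  0.02 -0.01] SHIFT after turn [-3.21  1.37  0.21]
```

Request:
move_arm([
  [0,0,0,-0.55,0.17,-0.1,25],
  [0,0,0,-0.55,0.17,-0.1,25],
  [0,0,0,-0.55,0.17,-0.1,25],
  [0,0,0,-0.55,0.17,-0.1,25],
  [0,0,0,-0.55,0.17,-0.1,25],
  [0,0,0,-0.55,0.17,-0.1,25],
  [0,0,0,-0.55,0.17,-0.1,25],
  [0,0,0,-0.5,0.17,-0.1,25],
  [0,0,0,0,0,0,25],
  [0,0,0,0,0,0,25],
])

```text
time: 7.8
position: [0.677, -0.1765, 0.1967]
tool_rot: [-0.002, -3.138, -0.0]
contact_force: [0.4, -0.3, -3.1]
width: 0.394
grip_force: 30.0
```

Run:
```python
from h import *
im,c=snap('wrist','w3'); go(.611,-.176,.14,np.pi/2)
print(pix([[.611,-.176,.006],[.609,-.11,.036],[.607,-.241,.036]],c))
```

```text
t 7.85 pos [ 0.6769 -0.1769  0.1972] yaw 1.569 w 34.9 grip 30.0 j7 1.87
 TURN [-0.   -0.02 -0.01] SHIFT after turn [1.1  0.02 0.95]
[[321.80511945 107.49987046]
 [394.99628447 106.18131967]
 [249.65965688 104.12426869]]
```

View pics/w3.png

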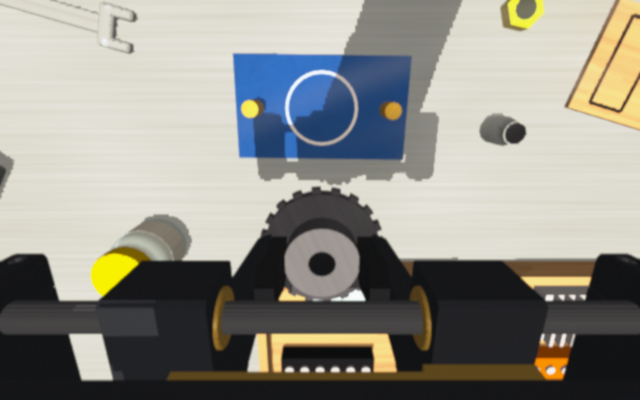

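The ring is at (321,107), brass posts at (250,109) and (393,111); the sprocket is held level, hub at (322,262).

```bash
cat >> h.py <<'E'
def ring(im,uv,c,z,r,lo,hi,s=1.25):
    """ellipse through HSV-masked pixels whose radius is near r around uv"""
    hsv=cv2.cvtColor(im,cv2.COLOR_BGR2HSV); m=cv2.inRange(hsv,np.array(lo),np.array(hi))
    v,u=np.nonzero(m); P=world(np.c_[u,v],z,c); p=world(uv,z,c)[0]
    k=np.linalg.norm(P[:,:2]-p[:2],axis=1)<s*r; h=cv2.convexHull(np.c_[u,v][k].astype(np.float32))
    H=world(h[:,0],z,c)[:,:2]; A=np.c_[2*H,np.ones(len(H))]; q=np.linalg.lstsq(A,(H**2).sum(1),rcond=None)[0]
    return q[:2].round(4),'r',round(float(np.sqrt(q[2]+q[0]**2+q[1]**2)),4),'n',int(k.sum())
E
python3 - <<'E'
from h import *
im=cv2.imread('pics/w3.png');c=vision.get_calibration('wrist')
print('ring',ring(im,(321,107),c,.006,.036,(0,0,110),(180,90,255)))
for n,uv in (('R',(250,109)),('L',(393,111))): print(n,ring(im,uv,c,.036,.008,(12,110,90),(35,255,255),1.3))
# plate corners by mask
hsv=cv2.cvtColor(im,cv2.COLOR_BGR2HSV);m=cv2.inRange(hsv,np.array((100,100,30)),np.array((125,255,255)))
m=cv2.morphologyEx(m,cv2.MORPH_CLOSE,np.ones((25,25)))
q=max(cv2.findContours(m,0,cv2.CHAIN_APPROX_NONE)[0],key=len);P=world(q[:,0],.006,c)[:,:2]
b=cv2.minAreaRect((P*1000).astype(np.float32));print(b)
# held hub relative to tool, hub top z = tcp-? : underside at 0.0193 grasp -> top 2.7mm above TCP
s=ctrl.observe();zt=s['position'][2]+.0027
print('hub-tool',hub(im,(322,263),c,zt,.018,1.2),s['position'])
E
```

```text
ring (array([ 0.6123, -0.1768]), 'r', 0.0369, 'n', 1106)
R (array([ 0.6103, -0.2403]), 'r', 0.0084, 'n', 261)
L (array([ 0.6124, -0.1131]), 'r', 0.0082, 'n', 267)
((611.928955078125, -177.00439453125), (168.96060180664062, 98.89105987548828), 89.00360107421875)
hub-tool (array([ 0.6793, -0.1768,  0.1999]), array([321.6, 269.2]), array([1.06, 1.12]), 99.0) [ 0.67686875 -0.17692657  0.19720272]
```

Request:
move_arm([
  [0,0,0,0.3,0,0.2,25],
  [0,0,0,0.4,0,0.3,25],
  [0,0,0,0.38,0,0.3,25],
  [0,0,0,0,0,0.3,25],
  [0,0,0,0,0,0.3,25],
  [0,0,0,0,0,0.3,25],
  [0,0,0,0,0,0.2,25],
  [0,0,0,0,0,0.2,25],
  [0,0,0,0,0,0.1,25],
  [0,0,0,0,0,0,25],
])

```text
time: 9.1
position: [0.6137, -0.176, 0.0664]
tool_rot: [-0.001, -3.141, -0.0]
contact_force: [-0.1, -1.0, -2.5]
width: 0.396
grip_force: 30.0
```

Run:
```python
from h import *
go(.612,-.177,.0257,np.pi/2); print(ctrl.observe()['contact_force'])
```

```text
t 9.1 pos [ 0.6137 -0.176   0.0664] yaw 1.57 w 34.8 grip 30.0 j7 1.91
 TURN [ 0. -0. -0.] SHIFT after turn [ 0.03 -0.02  0.68]
[-0.07790865 -1.0367223  -2.50971446]
```

Request:
move_arm([
  [0,0,0,0.03,-0.02,0.2,25],
  [0,0,0,0,0,0.2,25],
  [0,0,0,0,0,0.12,25],
  [0,0,0,0,0,0.08,25],
  [0,0,0,0,0,0.04,25],
  [0,0,0,0,0,0.03,25],
  [0,0,0,0,0,0,25],
  [0,0,0,0,0,0,25],
  [0,0,0,0,0,0,25],
  [0,0,0,0,0,0,25],
])

```text
time: 10.35
position: [0.6121, -0.1772, 0.0266]
tool_rot: [0.001, 3.141, -0.0]
contact_force: [0.1, -0.7, -0.7]
width: 0.397
grip_force: 30.0
```

Request:
move_arm([
  [0,0,0,0,0,0,50],
  [0,0,0,0,0,0,50],
  [0,0,0,0,0,0,50],
  [0,0,0,0,0,0,50],
  [0,0,0,0,0,-0.3,50],
  [0,0,0,0,0,-0.5,50],
  [0,0,0,0,0,-0.6,50],
  [0,0,0,0,0,-0.6,50],
  [0,0,0,-0.4,0,-0.4,50],
  [0,0,0,0,0,0,50],
])

```text
time: 11.6
position: [0.6386, -0.1772, 0.1737]
tool_rot: [-0.0, 3.135, -0.002]
contact_force: [0.1, 0.4, -1.3]
width: 0.57
grip_force: 0.0
```

Run:
```python
from h import *
im,c=snap('wrist','w4')
uv=pix([[.612,-.177,.028]],c)[0];print(uv,hub(im,uv,c,.028,.018,1.3))
print('ring',ring(im,pix([[.612,-.177,.006]],c)[0],c,.006,.036,(0,0,130),(180,90,255)))
k=im[int(uv[1])-90:int(uv[1])+70,int(uv[0])-150:int(uv[0])+150];cv2.imwrite('pics/w4c.png',cv2.resize(k,None,fx=2,fy=2))
go(.42,-.1275,.16,np.pi/2)
```

```text
[321.85435264 153.11938694] (array([ 0.6104, -0.177 ,  0.028 ]), array([321.8, 151.4]), array([1.  , 1.01]), 102.0)
ring (array([ 0.6114, -0.1765]), 'r', 0.0361, 'n', 1783)
t 11.65 pos [ 0.6364 -0.1772  0.1715] yaw 1.571 w 50.2 grip 0.0 j7 1.89
 TURN [-0.    0.01 -0.  ] SHIFT after turn [3.61 0.83 0.19]
```

View pics/w4c.png

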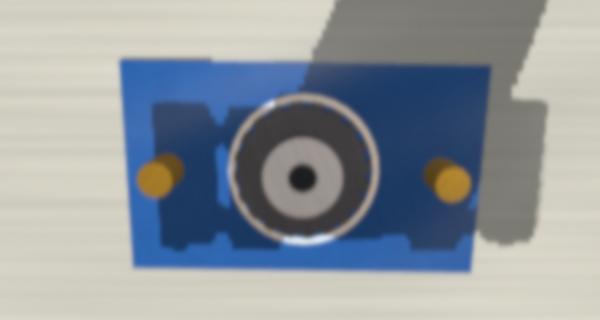

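The large sprocket sits inside the ring, concentric to about 1 mm. Next, the small one.

Request:
move_arm([
  [0,0,0,0.5,0.1,0,60],
  [0,0,0,0.5,0.1,0,60],
  [0,0,0,0.5,0.1,0,60],
  [0,0,0,0.5,0.1,0,60],
  [0,0,0,0.5,0.1,0,60],
  [0,0,0,0.5,0.1,0,60],
  [0,0,0,0.5,0.13,0.1,60],
  [0,0,0,0.1,0.1,0.1,60],
  [0,0,0,0,0,0,60],
  [0,0,0,0,0,0,60],
])

```text
time: 12.9
position: [0.421, -0.1274, 0.1585]
tool_rot: [0.001, 3.141, -0.001]
contact_force: [0.5, -0.8, 0.2]
width: 0.681
grip_force: 0.0
```

Run:
```python
from h import *
im,c=snap('wrist','w5')
uv=pix([[.42,-.1275,.02]],c)[0];p=hub(im,uv,c,.02,.014,1.3);print(uv,p)
go(p[0][0],p[0][1],.018,np.pi/2)
```

```text
[321.40391568 183.77834329] (array([ 0.4242, -0.1276,  0.02  ]), array([321.3, 188.3]), array([1.19, 1.25]), 100.0)
t 12.95 pos [ 0.421  -0.1275  0.1586] yaw 1.57 w 60.0 grip 0.0 j7 1.86
 TURN [-0.    0.01 -0.  ] SHIFT after turn [-0.05 -0.    2.34]
```

Run:
```python
from h import *
im=cv2.imread('pics/w5.png');c=vision.get_calibration('wrist')
for uv in ((321,184),(321,186)):
  for s in (1.05,1.15,1.25): print(hub(im,uv,c,.02,.014,s))
cv2.imwrite('pics/w5c.png',cv2.resize(im[150:220,280:360],None,fx=6,fy=6))
```

```text
(array([ 0.422 , -0.1279,  0.02  ]), array([321.1, 185.9]), array([1.07, 1.12]), 94.0)
(array([ 0.4227, -0.1278,  0.02  ]), array([321.1, 186.6]), array([1.11, 1.16]), 95.0)
(array([ 0.4241, -0.1277,  0.02  ]), array([321.2, 188.1]), array([1.18, 1.21]), 100.0)
(array([ 0.4231, -0.1279,  0.02  ]), array([321. , 187.1]), array([1.1 , 1.16]), 94.0)
(array([ 0.4237, -0.1277,  0.02  ]), array([321.3, 187.6]), array([1.12, 1.2 ]), 98.0)
(array([ 0.4253, -0.1278,  0.02  ]), array([321.2, 189.4]), array([1.2 , 1.28]), 103.0)
```

View pics/w5c.png

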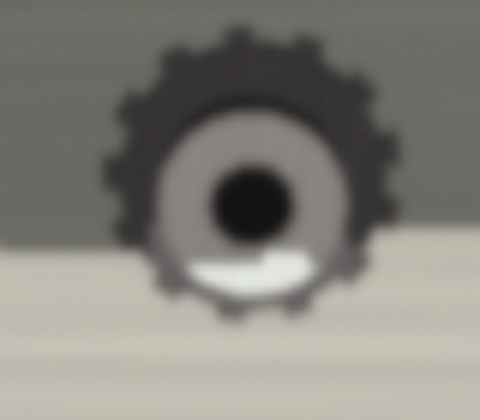

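Hub and bore centre at (321.7,183.5), i.e. x 0.4197, matching the top view.

Request:
move_arm([
  [0,0,0,0.02,0,0.4,55],
  [0,0,0,0,0,0.5,55],
  [0,0,0,0,0,0.5,55],
  [0,0,0,0,0,0.5,55],
  [0,0,0,0,0,0.3,55],
  [0,0,0,0,0,0.15,55],
  [0,0,0,0,0,0,55],
  [0,0,0,0,0,0,18],
  [0,0,0,0,0,0,18],
  [0,0,0,0,0,0,18],
], squeeze=25)

```text
time: 14.2
position: [0.4192, -0.1273, 0.018]
tool_rot: [0.001, 3.141, -0.0]
contact_force: [-0.5, 1.5, 2.7]
width: 0.313
grip_force: 22.2
```

Request:
move_arm([
  [0,0,0,0,0,0,18],
  [0,0,0,0,0,0,18],
  [0,0,0,0,0,0,18],
  [0,0,0,0,0,-0.2,18],
  [0,0,0,0,0,-0.5,18],
  [0,0,0,0,0,-0.6,18],
  [0,0,0,0,0,-0.6,18],
  [0,0,0,0,0,-0.6,18],
  [0,0,0,0,0,-0.4,18],
  [0,0,0,0,0,0,18],
])

```text
time: 15.45
position: [0.4197, -0.1274, 0.1931]
tool_rot: [0.001, 3.138, -0.0]
contact_force: [0.7, 0.0, -1.2]
width: 0.308
grip_force: 25.0
```

Request:
move_arm([
  [0,0,0,-0.5,-0.1,0,18],
  [0,0,0,-0.5,-0.1,0,18],
  [0,0,0,-0.5,-0.1,0,18],
  [0,0,0,-0.5,-0.1,0,18],
  [0,0,0,-0.5,-0.1,0,18],
  [0,0,0,-0.5,-0.1,0,18],
  [0,0,0,-0.5,-0.1,0,18],
  [0,0,0,-0.5,-0.1,0,18],
  [0,0,0,0,0,0,18],
  [0,0,0,0,0,0,18],
])

```text
time: 16.7
position: [0.6574, -0.1753, 0.1899]
tool_rot: [-0.002, -3.139, -0.001]
contact_force: [-0.1, -0.1, -1.1]
width: 0.307
grip_force: 25.0
```

Run:
```python
from h import *
im,c=snap('wrist','w6')
uv=pix([[.6115,-.177,.028]],c)[0];print(uv,hub(im,uv,c,.028,.018,1.2))
go(.6115,-.177,.0455,np.pi/2)
cv2.imwrite('pics/w6c.png',im[40:330,200:440])
```

```text
[319.38708024 130.85552762] (array([ 0.6089, -0.1788,  0.028 ]), array([317.4, 128. ]), array([0.96, 1.28]), 110.0)
t 16.75 pos [ 0.6574 -0.1753  0.1904] yaw 1.57 w 27.3 grip 25.0 j7 1.88
 TURN [ 0.   -0.02 -0.01] SHIFT after turn [ 0.77 -0.03  2.42]
```

View pics/w6c.png

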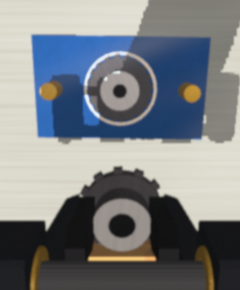

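Large bore at (319.5,131) matches the projection of (0.6115,-0.177). Place the small one.

Request:
move_arm([
  [0,0,0,0.25,-0.03,0.2,18],
  [0,0,0,0.26,0,0.3,18],
  [0,0,0,0.26,0,0.3,18],
  [0,0,0,0,0,0.3,18],
  [0,0,0,0,0,0.3,18],
  [0,0,0,0,0,0.3,18],
  [0,0,0,0,0,0.2,18],
  [0,0,0,0,0,0,18],
  [0,0,0,0,0,0,18],
  [0,0,0,0,0,0,18],
])

```text
time: 18.0
position: [0.6132, -0.1774, 0.0783]
tool_rot: [0.001, 3.14, -0.001]
contact_force: [0.5, 0.7, -1.4]
width: 0.305
grip_force: 25.0
```

Run:
```python
from h import *
go(.6115,-.177,.0465,np.pi/2)
```

```text
t 18.0 pos [ 0.6132 -0.1774  0.0783] yaw 1.57 w 26.8 grip 25.0 j7 1.93
 TURN [-0.    0.01 -0.01] SHIFT after turn [0.03 0.01 0.53]
```

Request:
move_arm([
  [0,0,0,0.03,0.01,0.15,18],
  [0,0,0,0,0,0.15,18],
  [0,0,0,0,0,0.1,18],
  [0,0,0,0,0,0.08,18],
  [0,0,0,0,0,0.04,18],
  [0,0,0,0,0,0.02,18],
  [0,0,0,0,0,0,18],
  [0,0,0,0,0,0,18],
  [0,0,0,0,0,0,18],
  [0,0,0,0,0,0,18],
])

```text
time: 19.25
position: [0.6107, -0.1765, 0.046]
tool_rot: [-0.001, -3.141, -0.0]
contact_force: [-2.6, 1.2, 6.2]
width: 0.304
grip_force: 25.0
```

Request:
move_arm([
  [0,0,0,0,0,0,45],
  [0,0,0,0,0,0,45],
  [0,0,0,0,0,0,45],
  [0,0,0,0,0,0,45],
  [0,0,0,0,0,-0.3,45],
  [0,0,0,0,0,-0.5,45],
  [0,0,0,0,0,-0.6,45],
  [0,0,0,0,0,-0.6,45],
  [0,0,0,-0.4,0,0,45],
  [0,0,0,0,0,0,45],
])

```text
time: 20.5
position: [0.6364, -0.1762, 0.1668]
tool_rot: [-0.0, 3.139, -0.0]
contact_force: [0.3, 0.5, -0.3]
width: 0.512
grip_force: 0.0
```

```bash
cat >> h.py <<'E'
def dark(im,uv,c,z,k=9,t=45):
    """centroid of the dark (bore) pixels near uv -> world at z"""
    u,v=np.round(uv).astype(int); g=cv2.cvtColor(im,cv2.COLOR_BGR2GRAY)[v-k:v+k+1,u-k:u+k+1]
    n,l,st,ce=cv2.connectedComponentsWithStats((g<t).astype(np.uint8)); i=min(range(1,n),key=lambda i:np.linalg.norm(ce[i]-k))
    q=ce[i]+[u-k,v-k]; return world(q,z,c)[0].round(4),q.round(1),st[i,4]
E
python3 - <<'E'
from h import *
im,c=snap('wrist','w7')
uv=pix([[.6115,-.177,.048]],c)[0];print(uv,dark(im,uv,c,.048))
print(hub(im,uv,c,.048,.014,1.2))
go(.421,.019,.16,np.pi/2)
u,v=uv.astype(int);cv2.imwrite('pics/w7c.png',cv2.resize(im[v-60:v+60,u-100:u+100],None,fx=2.5,fy=2.5))
E
```

```text
[320.51235296 161.63905179] (array([ 0.6108, -0.1765,  0.048 ]), array([321.1, 160.8]), np.int32(122))
(array([ 0.6107, -0.1765,  0.048 ]), array([321.1, 160.7]), array([1.  , 1.01]), 100.0)
t 20.55 pos [ 0.635  -0.1764  0.1659] yaw 1.571 w 44.9 grip 0.0 j7 1.9
 TURN [-0.  0. -0.] SHIFT after turn [3.57 3.26 0.1 ]
```

View pics/w7c.png

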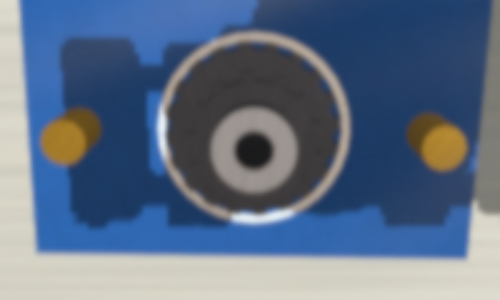

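The small sprocket is centred on the large one (bore at (321.1,160.8), hub fit 1.00). Now the collar.

Request:
move_arm([
  [0,0,0,0.45,0.4,0,46],
  [0,0,0,0.45,0.4,0,46],
  [0,0,0,0.45,0.4,0,46],
  [0,0,0,0.45,0.4,0,46],
  [0,0,0,0.45,0.4,0,46],
  [0,0,0,0.45,0.4,0,46],
  [0,0,0,0.45,0.4,0.1,46],
  [0,0,0,0.42,0.46,0,46],
  [0,0,0,0,0,0,46],
  [0,0,0,0,0,0,46],
])

```text
time: 21.8
position: [0.4209, 0.0185, 0.1594]
tool_rot: [0.002, 3.141, -0.0]
contact_force: [-0.8, -0.9, -0.5]
width: 0.519
grip_force: 0.0
```

Run:
```python
from h import *
im,c=snap('wrist','w8')
uv=pix([[.421,.019,.014]],c)[0]
h=cv2.cvtColor(im,cv2.COLOR_BGR2HSV); m=cv2.inRange(h,np.array((0,120,40)),np.array((8,255,255)))|cv2.inRange(h,np.array((172,120,40)),np.array((180,255,255)))
u,v=np.round(uv).astype(int); m[:v-40]=0; m[v+40:]=0; m[:,:u-40]=0; m[:,u+40:]=0
cs=cv2.findContours(m,cv2.RETR_CCOMP,cv2.CHAIN_APPROX_NONE)[0]
print(uv)
for q in cs:
    if len(q)>15:
        e=cv2.fitEllipse(q); print(np.round(e[0],1),np.round(e[1],1),cv2.boundingRect(q))
        for z in (0,.007,.014): print(z,world(e[0],z,c)[0].round(4))
print('px per mm',np.diff(pix([[.421,.019,.014],[.421,.049,.014]],c)[:,0]))
go(.421,.019,.015,np.pi/2)
cv2.imwrite('pics/w8c.png',cv2.resize(im[v-40:v+40,u-50:u+50],None,fx=5,fy=5))
```

```text
[321.99722951 182.94421675]
[321.3 183.6] [29.6 31.1] (306, 168, 31, 32)
0 [0.4254 0.0183 0.    ]
0.007 [0.4235 0.0183 0.007 ]
0.014 [0.4216 0.0183 0.014 ]
[321.3 183.4] [13.4 15.9] (313, 177, 17, 14)
0 [0.4253 0.0184 0.    ]
0.007 [0.4233 0.0184 0.007 ]
0.014 [0.4214 0.0184 0.014 ]
px per mm [32.69636126]
t 21.85 pos [0.4213 0.0183 0.1593] yaw 1.569 w 46.1 grip 0.0 j7 1.51
 TURN [-0.    0.   -0.01] SHIFT after turn [0.   0.01 2.41]
```

View pics/w8c.png

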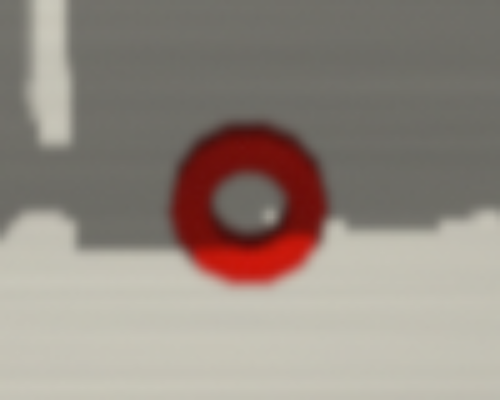

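Red collar centre at (321.3,183.5) → (0.4212, 0.0184).

Request:
move_arm([
  [0,0,0,0,0,0.4,46],
  [0,0,0,0,0,0.5,46],
  [0,0,0,0,0,0.5,46],
  [0,0,0,0,0,0.5,46],
  [0,0,0,0,0,0.36,46],
  [0,0,0,0,0,0.2,46],
  [0,0,0,0,0,0,46],
  [0,0,0,0,0,0,46],
  [0,0,0,0,0,0,20],
  [0,0,0,0,0,0,20],
], squeeze=15)

```text
time: 23.1
position: [0.4212, 0.0192, 0.012]
tool_rot: [0.001, 3.14, 0.0]
contact_force: [-0.4, -0.2, 2.4]
width: 0.334
grip_force: 15.0
```

Request:
move_arm([
  [0,0,0,0,0,0,20],
  [0,0,0,0,0,0,20],
  [0,0,0,0,0,0,20],
  [0,0,0,0,0,-0.2,20],
  [0,0,0,0,0,-0.5,20],
  [0,0,0,0,0,-0.6,20],
  [0,0,0,0,0,-0.6,20],
  [0,0,0,0,0,-0.6,20],
  [0,0,0,0,0,-0.5,20],
  [0,0,0,0,0,0,20],
])

```text
time: 24.35
position: [0.4219, 0.0194, 0.1937]
tool_rot: [0.001, 3.137, 0.002]
contact_force: [-0.5, 0.1, -0.8]
width: 0.331
grip_force: 15.0
```

Request:
move_arm([
  [0,0,0,-0.5,-0.4,0,20],
  [0,0,0,-0.5,-0.4,0,20],
  [0,0,0,-0.5,-0.4,0,20],
  [0,0,0,-0.5,-0.4,0,20],
  [0,0,0,-0.5,-0.4,0,20],
  [0,0,0,-0.5,-0.4,0,20],
  [0,0,0,-0.5,-0.4,0,20],
  [0,0,0,-0.4,-0.42,0,20],
  [0,0,0,0,0,0,20],
  [0,0,0,0,0,0,20],
])

```text
time: 25.6
position: [0.6535, -0.1733, 0.1902]
tool_rot: [-0.001, -3.139, -0.002]
contact_force: [0.4, 0.3, 0.3]
width: 0.335
grip_force: 15.0
```

Run:
```python
from h import *
im,c=snap('wrist','w9')
uv=pix([[.611,-.1765,.048]],c)[0];print(uv,dark(im,uv,c,.048)); 
go(.611,-.1766,.06,np.pi/2)
```

```text
[317.55989208 137.09186839] (array([ 0.6114, -0.1763,  0.048 ]), array([317.8, 137.6]), np.int32(103))
t 25.65 pos [ 0.6536 -0.1729  0.1906] yaw 1.571 w 29.6 grip 15.0 j7 1.9
 TURN [ 0.01 -0.01  0.  ] SHIFT after turn [ 0.71 -0.06  2.18]
```

Request:
move_arm([
  [0,0,0,0.25,-0.03,0.2,20],
  [0,0,0,0.25,-0.03,0.3,20],
  [0,0,0,0.21,0,0.3,20],
  [0,0,0,0,0,0.3,20],
  [0,0,0,0,0,0.3,20],
  [0,0,0,0,0,0.2,20],
  [0,0,0,0,0,0.1,20],
  [0,0,0,0,0,0,20],
  [0,0,0,0,0,0,20],
  [0,0,0,0,0,0,20],
])

```text
time: 26.9
position: [0.6124, -0.1779, 0.0901]
tool_rot: [0.001, 3.141, -0.0]
contact_force: [0.1, 0.2, -1.0]
width: 0.341
grip_force: 15.0
```

Run:
```python
from h import *
go(.611,-.1766,.0605,np.pi/2)
```

```text
t 26.9 pos [ 0.6124 -0.1779  0.0901] yaw 1.57 w 30.0 grip 15.0 j7 1.95
 TURN [-0.    0.01 -0.01] SHIFT after turn [0.02 0.02 0.49]
```

Request:
move_arm([
  [0,0,0,0.02,0.02,0.15,20],
  [0,0,0,0,0,0.12,20],
  [0,0,0,0,0,0.1,20],
  [0,0,0,0,0,0.07,20],
  [0,0,0,0,0,0.04,20],
  [0,0,0,0,0,0.02,20],
  [0,0,0,0,0,0,20],
  [0,0,0,0,0,0,20],
  [0,0,0,0,0,0,20],
  [0,0,0,0,0,0,20],
])

```text
time: 28.15
position: [0.6108, -0.1767, 0.0601]
tool_rot: [0.001, 3.141, 0.0]
contact_force: [-3.0, 1.0, 5.6]
width: 0.341
grip_force: 15.0
```

Request:
move_arm([
  [0,0,0,0,0,0,45],
  [0,0,0,0,0,0,45],
  [0,0,0,0,0,0,45],
  [0,0,0,0,0,0,45],
  [0,0,0,0,0,-0.3,45],
  [0,0,0,0,0,-0.5,45],
  [0,0,0,0,0,-0.6,45],
  [0,0,0,0,0,-0.6,45],
  [0,0,0,-0.4,0,0,45],
  [0,0,0,0,0,0,45],
])

```text
time: 29.4
position: [0.6363, -0.1762, 0.1811]
tool_rot: [-0.0, 3.139, -0.0]
contact_force: [0.1, -0.1, -0.5]
width: 0.51
grip_force: 0.0
```

Run:
```python
from h import *
im,c=snap('wrist','w10')
uv=pix([[.611,-.1766,.062]],c)[0];print(uv,dark(im,uv,c,.048,12))
u,v=uv.astype(int);cv2.imwrite('pics/w10c.png',cv2.resize(im[v-60:v+60,u-100:u+100],None,fx=2.5,fy=2.5))
go(.423,.265,.2,np.pi/2)
```

```text
[320.9995535  161.00573638] (array([ 0.6112, -0.1765,  0.048 ]), array([321.1, 157.9]), np.int32(110))
t 29.45 pos [ 0.6349 -0.1765  0.1803] yaw 1.57 w 45.3 grip 0.0 j7 1.92
 TURN [-0.  0. -0.] SHIFT after turn [ 3.53  7.36 -0.33]
```

View pics/w10c.png

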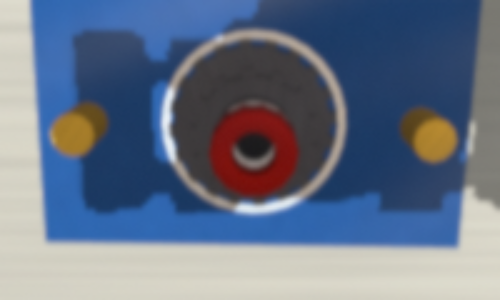

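The collar sits flat and centred on the small hub. Next, survey the green block, clamp and board.

Request:
move_arm([
  [0,0,0,0.38,0.75,-0.1,50],
  [0,0,0,0.38,0.75,-0.1,50],
  [0,0,0,0.38,0.75,-0.13,50],
  [0,0,0,0.38,0.75,0,50],
  [0,0,0,0.38,0.75,0,50],
  [0,0,0,0.38,0.75,0,50],
  [0,0,0,0.38,0.75,0,50],
  [0,0,0,0.38,0.75,0,50],
  [0,0,0,0,0.19,0,50],
  [0,0,0,0,0,0,50],
])

```text
time: 30.7
position: [0.4526, 0.1946, 0.1993]
tool_rot: [-0.0, 3.142, -0.001]
contact_force: [1.0, -0.4, 0.3]
width: 0.568
grip_force: 0.0
```

Run:
```python
from h import *
import json
im,c=snap('wrist','w11'); json.dump({k:np.array(v).tolist() for k,v in c.items()},open('w11.json','w'))
go(.69,.187,.23,np.pi/2)
```

```text
t 30.75 pos [0.453  0.1935 0.1993] yaw 1.569 w 50.3 grip 0.0 j7 1.15
 TURN [-0.01  0.   -0.01] SHIFT after turn [-3.95 -0.11 -0.51]
```

Request:
move_arm([
  [0,0,0,-0.5,0,-0.1,50],
  [0,0,0,-0.5,0,-0.1,50],
  [0,0,0,-0.5,-0.1,-0.1,50],
  [0,0,0,-0.5,0,-0.1,50],
  [0,0,0,-0.5,0,-0.1,50],
  [0,0,0,-0.5,0,0,50],
  [0,0,0,-0.5,0,0,50],
  [0,0,0,-0.45,0,0,50],
  [0,0,0,0,0,0,50],
  [0,0,0,0,0,0,50],
])

```text
time: 32.0
position: [0.6892, 0.1871, 0.229]
tool_rot: [-0.004, -3.14, 0.001]
contact_force: [-1.3, -0.2, 0.2]
width: 0.57
grip_force: 0.0
```

Run:
```python
from h import *
import json
im,c=snap('wrist','w12'); json.dump({k:np.array(v).tolist() for k,v in c.items()},open('w12.json','w'))
h=cv2.cvtColor(im,cv2.COLOR_BGR2HSV)
m=cv2.inRange(h,np.array((8,60,60)),np.array((28,255,255)))
b=pix([[.591,.187,.006]],c)[0];print('board px',b)
m=cv2.morphologyEx(m,cv2.MORPH_CLOSE,np.ones((15,15)))
n,l,st,ce=cv2.connectedComponentsWithStats(m)
i=min(range(1,n),key=lambda i:np.linalg.norm(ce[i]-b)+1e4*(st[i,4]<5000)); print(st[i],ce[i])
q=cv2.findContours((l==i).astype(np.uint8),0,cv2.CHAIN_APPROX_NONE)[0][0]
r=cv2.minAreaRect((world(q[:,0],.006,c)[:,:2]*1000).astype(np.float32));print(r)
# composite
w=cv2.imread('pics/w11.png'); c11=json.load(open('w11.json'))
g=pix([[.423,.265,.015],[.423,.125,.01]],c11).astype(int);print(g)
def crop(im,u,v,a,b): 
    u=max(u,a);v=max(v,b);print('origin',u-a,v-b);return im[v-b:v+b,u-a:u+a]
A=[cv2.resize(crop(w,*p,50,50),(400,400),interpolation=cv2.INTER_CUBIC) for p in g]
cv2.imwrite('pics/comp.png',np.vstack([np.hstack(A),cv2.resize(im[0:200,120:520],(400,200)).repeat(1,0) if 0 else np.hstack([cv2.resize(im[:200,120:520],(400,200)),np.zeros((200,400,3),np.uint8)])]))
```

```text
board px [321.20240242  74.50927685]
[  212     0   225   149 21195] [319.35640481  72.22887473]
((590.1715698242188, 188.067138671875), (222.20663452148438, 106.9131088256836), 73.84546661376953)
[[391 144]
 [253 143]]
origin 341 94
origin 203 93
```

View pics/comp.png

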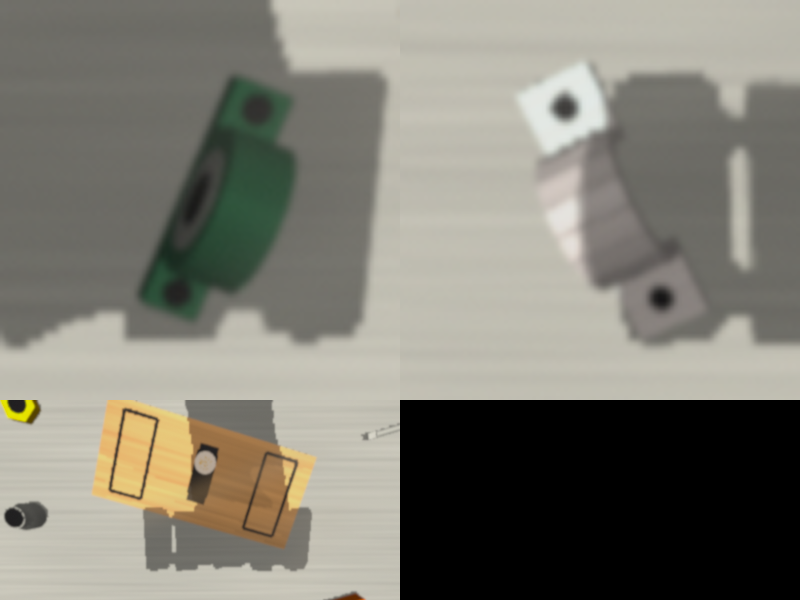

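Composite: green foot holes at crop (257,108) and (177,292), clamp foot holes at (565,107) and (660,297); both board outlines are fully visible in the lower view.

Run:
```python
from h import *
import json
c1=json.load(open('w11.json'));c2=json.load(open('w12.json'))
def seg(a,b,z,o,c): 
    P=world((np.array([a,b])/4-.375+o),z,c)[:,:2]; d=P[0]-P[1]; return P.mean(0).round(4),'len',np.linalg.norm(d).round(4),'ang',np.arctan(d[1]/d[0]).round(3)
print('green holes',seg((257,108),(177,292),.009,(341,94),c1))
print('green ends',seg((262,86),(166.5,308.5),.009,(341,94),c1))
print('green back edge',seg((232,75),(138,297),.009,(341,94),c1))
print('clamp holes',seg((165,107),(260,297),.004,(203,93),c1))
print('clamp ends',seg((150,78),(271,325),.004,(203,93),c1))
# refine outlines: dark line pixels around nominal corners, minAreaRect of mask
im=cv2.imread('pics/w12.png')
for n,q in (('right',[(246,9),(278,19),(262,98),(230,90)]),('left',[(387,53),(417,61),(393,136),(363,127)])):
    P=world(q,.006,c2)[:,:2];m=P.mean(0)
    a=(P[0]-P[3]+P[1]-P[2])/2; b=(P[1]-P[0]+P[2]-P[3])/2
    roi=np.zeros(im.shape[:2],np.uint8);cv2.fillConvexPoly(roi,np.array(q,int)+0,1);roi=cv2.dilate(roi,np.ones((9,9)))
    g=cv2.cvtColor(im,cv2.COLOR_BGR2GRAY).astype(np.float32); bh=cv2.morphologyEx(g,cv2.MORPH_BLACKHAT,np.ones((9,9)))
    v,u=np.nonzero((bh>35)&(roi>0)); r=cv2.minAreaRect((world(np.c_[u,v],.006,c2)[:,:2]*1000).astype(np.float32))
    print(n,m.round(4),'sizes',np.linalg.norm(a).round(3),np.linalg.norm(b).round(3),'ang',np.arctan(a[1]/a[0]).round(3),'fit',np.round(r[0],1),np.round(r[1],1),round(r[2],1))
```

```text
green holes (array([0.4236, 0.2696]), 'len', np.float64(0.0502), 'ang', np.float64(-0.353))
green ends (array([0.4231, 0.2688]), 'len', np.float64(0.0605), 'ang', np.float64(-0.349))
green back edge (array([0.4202, 0.2611]), 'len', np.float64(0.0601), 'ang', np.float64(-0.351))
clamp holes (array([0.4238, 0.1265]), 'len', np.float64(0.0539), 'ang', np.float64(0.415))
clamp ends (array([0.424 , 0.1261]), 'len', np.float64(0.0698), 'ang', np.float64(0.406))
right [0.5721 0.1168] sizes 0.08 0.034 ang -0.275 fit [572.1 115.3] [38.6 85. ] 74.3
left [0.6124 0.2608] sizes 0.08 0.034 ang -0.271 fit [612.2 260.3] [37.2 83.5] 73.9
```

Run:
```python
from h import *
go(.4234,.269,.15,1.22)
```

```text
t 32.05 pos [0.689  0.1878 0.2292] yaw 1.569 w 49.8 grip 0.0 j7 1.34
 TURN [-0.   -0.01  2.33] SHIFT after turn [ 4.62 -0.25  1.32]
```

Request:
move_arm([
  [0,0,0.8,0,0,0,45],
  [0,0,0.8,0,0,0,45],
  [0,0,0.73,0,0,0,45],
  [0,0,0,0.7,-0.04,0.2,45],
  [0,0,0,0.7,-0.04,0.2,45],
  [0,0,0,0.7,-0.04,0.2,45],
  [0,0,0,0.7,-0.04,0.2,45],
  [0,0,0,0.7,-0.04,0.2,45],
  [0,0,0,0.7,-0.05,0.2,45],
  [0,0,0,0.42,0,0.1,45],
])

```text
time: 33.3
position: [0.421, 0.2698, 0.1511]
tool_rot: [-0.544, -3.092, 0.001]
contact_force: [1.2, 0.4, -0.5]
width: 0.51
grip_force: 0.0
```

Run:
```python
from h import *
ctrl.observe(); im,c=snap('wrist','w13'); go(.4234,.269,.022,1.22)
# where the green foot ends should be now, and green mask centroid check of the foot ends
a=-.351;d=np.array([np.cos(a),np.sin(a),0]);n=np.array([-d[1],d[0],0]);o=np.array([.4234,.269,.009])
q=[o+s*.031*d+t*.008*n for s,t in((1,1),(1,-1),(-1,-1),(-1,1))]+[o+s*.025*d for s in(1,-1)]
P=pix(q,c); k=np.round(P.mean(0)).astype(int);o0=k-60
v=cv2.resize(im[o0[1]:k[1]+60,o0[0]:k[0]+60],None,fx=5,fy=5,interpolation=cv2.INTER_CUBIC)
for p in P: cv2.drawMarker(v,tuple(np.round((p-o0+.5)*5).astype(int)),(0,0,255),0,14)
cv2.imwrite('pics/w13c.png',v)
g=cv2.cvtColor(im,cv2.COLOR_BGR2GRAY)
for p in P[4:]:
    u,w=np.round(p).astype(int); z=g[w-7:w+8,u-7:u+8].astype(float); wt=np.clip(np.percentile(z,40)-z,0,None); print(p.round(1))
```

```text
t 33.35 pos [0.4181 0.2709 0.1503] yaw 1.225 w 45.0 grip 0.0 j7 0.72
 TURN [-0.01 -0.03  0.03] SHIFT after turn [-0.09  0.    2.14]
[321.8 212.6]
[322.  159.7]
```

View pics/w13c.png

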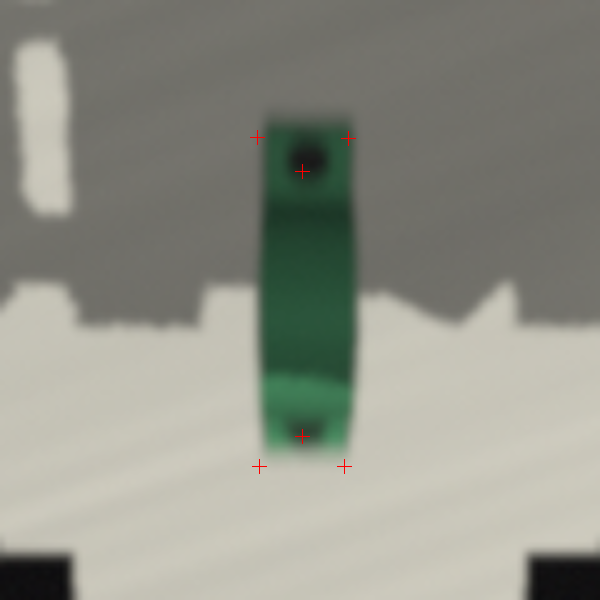

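Foot ends at crop rows 122/447 against predicted 137/466: about 3 mm off, but the arm was still settling. Re-measure at rest.

Run:
```python
from h import *
im,c=snap('wrist','w14'); im,c=snap('wrist','w14')
h=cv2.cvtColor(im,cv2.COLOR_BGR2HSV); m=cv2.inRange(h,np.array((60,70,25)),np.array((95,255,255)))
m=cv2.morphologyEx(m,cv2.MORPH_CLOSE,np.ones((9,9)))
n,l,st,ce=cv2.connectedComponentsWithStats(m)
p=pix([[.4234,.269,.009]],c)[0]; i=min(range(1,n),key=lambda i:np.linalg.norm(ce[i]-p)+1e4*(st[i,4]<300)); x,y,w,hh,_=st[i]; print(p,st[i])
r=cv2.minAreaRect(np.argwhere(l==i)[:,::-1].astype(np.float32));print(r)
a,b=world([(r[0][0],y),(r[0][0],y+hh-1)],.009,c); print('ends',a.round(4),b.round(4),'mid',((a+b)/2).round(4),'len',np.linalg.norm(a-b))
M=(a+b)/2; go(M[0],M[1],.022,1.22); print(R.from_rotvec(ctrl.observe()['tool_rot']).as_matrix()[:,2])
```

```text
[321.51450465 187.77106113] [ 314  155   18   64 1112]
((322.4999694824219, 186.49998474121094), (62.99999237060547, 16.999996185302734), 90.0)
ends [0.3954 0.28   0.009 ] [0.4514 0.2599 0.009 ] mid [0.4234 0.27   0.009 ] len 0.05955161759080308
t 33.45 pos [0.4229 0.27   0.1516] yaw 1.223 w 45.1 grip 0.0 j7 0.72
 TURN [-0.   -0.    0.02] SHIFT after turn [-0.01  0.    2.16]
[-6.32596162e-04  2.02516150e-04 -9.99999779e-01]
```

Request:
move_arm([
  [0,0,0.02,0,0,0.4,45],
  [0,0,0,0,0,0.5,45],
  [0,0,0,0,0,0.5,45],
  [0,0,0,0,0,0.4,45],
  [0,0,0,0,0,0.26,45],
  [0,0,0,0,0,0.1,45],
  [0,0,0,0,0,0,45],
  [0,0,0,0,0,0,8],
  [0,0,0,0,0,0,8],
  [0,0,0,0,0,0,8],
], squeeze=25)

```text
time: 34.7
position: [0.4243, 0.27, 0.0221]
tool_rot: [0.552, 3.092, 0.001]
contact_force: [-0.2, 0.4, -0.2]
width: 0.196
grip_force: 0.0
```

Request:
move_arm([
  [0,0,0,0,0,0,8],
  [0,0,0,0,0,0,8],
  [0,0,0,0,0,0,8],
  [0,0,0,0,0,0,8],
  [0,0,0,0,0,-0.2,8],
  [0,0,0,0,0,-0.4,8],
  [0,0,0,0,0,-0.6,8],
  [0,0,0,0,0,-0.6,8],
  [0,0,0,0,0,-0.4,8],
  [0,0,0,0,0,0,8],
])

```text
time: 35.95
position: [0.425, 0.2704, 0.1554]
tool_rot: [0.552, 3.09, 0.004]
contact_force: [0.1, -0.2, -2.2]
width: 0.178
grip_force: 25.0
```

Run:
```python
from h import *
go(.6123,.2608,.14,1.298)
```

```text
t 35.95 pos [0.425  0.2704 0.1554] yaw 1.217 w 15.7 grip 25.0 j7 0.72
 TURN [ 0.02  0.01 -0.54] SHIFT after turn [-3.05  0.69  0.26]
```

Request:
move_arm([
  [0,0,-0.54,0,0,0,8],
  [0,0,0,-0.4,0.1,0,8],
  [0,0,0,-0.5,0.1,0,8],
  [0,0,0,-0.5,0.1,0,8],
  [0,0,0,-0.5,0.1,0,8],
  [0,0,0,-0.5,0.1,0,8],
  [0,0,0,-0.4,0.1,0.1,8],
  [0,0,0,-0.25,0.09,0.1,8],
  [0,0,0,0,0,0,8],
  [0,0,0,0,0,0,8],
])

```text
time: 37.2
position: [0.6103, 0.2603, 0.1408]
tool_rot: [-0.426, -3.111, 0.001]
contact_force: [-0.2, 0.2, -2.5]
width: 0.181
grip_force: 25.0
```

Run:
```python
from h import *
go(.6131,.2606,.0287,1.298)
```

```text
t 37.2 pos [0.6103 0.2603 0.1408] yaw 1.299 w 16.0 grip 25.0 j7 0.99
 TURN [-0.01 -0.01  0.01] SHIFT after turn [-0.04  0.02  1.87]
```

Request:
move_arm([
  [0,0,0,-0.04,0.02,0.2,8],
  [0,0,0,0,0,0.3,8],
  [0,0,0,0,0,0.3,8],
  [0,0,0,0,0,0.3,8],
  [0,0,0,0,0,0.2,8],
  [0,0,0,0,0,0.1,8],
  [0,0,0,0,0,0,8],
  [0,0,0,0,0,0,8],
  [0,0,0,0,0,0,8],
  [0,0,0,0,0,0,8],
])

```text
time: 38.45
position: [0.6144, 0.261, 0.0581]
tool_rot: [0.426, 3.112, 0.001]
contact_force: [-0.7, -0.0, -1.0]
width: 0.174
grip_force: 25.0
```

Run:
```python
from h import *
go(.6131,.2606,.0285,1.298)
```

```text
t 38.45 pos [0.6144 0.261  0.0581] yaw 1.299 w 15.3 grip 25.0 j7 1.01
 TURN [0. 0. 0.] SHIFT after turn [ 0.02 -0.01  0.49]
```

Request:
move_arm([
  [0,0,0,0.02,0,0.15,8],
  [0,0,0,0,0,0.12,8],
  [0,0,0,0,0,0.1,8],
  [0,0,0,0,0,0.06,8],
  [0,0,0,0,0,0.04,8],
  [0,0,0,0,0,0.02,8],
  [0,0,0,0,0,0,8],
  [0,0,0,0,0,0,8],
  [0,0,0,0,0,0,8],
  [0,0,0,0,0,0,8],
])

```text
time: 39.7
position: [0.6131, 0.2613, 0.0284]
tool_rot: [0.426, 3.112, 0.0]
contact_force: [0.1, -0.6, -1.0]
width: 0.175
grip_force: 25.0
```

Request:
move_arm([
  [0,0,0,0,0,0,32],
  [0,0,0,0,0,0,32],
  [0,0,0,0,0,0,32],
  [0,0,0,0,0,0,32],
  [0,0,0,0,0,-0.3,32],
  [0,0,0,0,0,-0.5,32],
  [0,0,0,0,0,-0.6,32],
  [0,0,0,0,0,-0.6,32],
  [0,0,0,0,0,-0.6,32],
  [0,0,0,0,0,0,32],
])

```text
time: 40.95
position: [0.6153, 0.262, 0.1891]
tool_rot: [0.426, 3.106, 0.006]
contact_force: [0.0, -0.6, -1.2]
width: 0.364
grip_force: 0.0
```

Run:
```python
from h import *
go(.4239,.1263,.15,1.98)
```

```text
t 40.95 pos [0.6153 0.262  0.1891] yaw 1.298 w 32.0 grip 0.0 j7 0.97
 TURN [ 0.02  0.05 -4.55] SHIFT after turn [ 3.83 -0.81  0.65]
```

Request:
move_arm([
  [0,0,-0.95,0,0,0,45],
  [0,0,-0.9,0,0,0,45],
  [0,0,-0.9,0,0,0,45],
  [0,0,-0.9,0,0,0,45],
  [0,0,-0.9,0,0,0,45],
  [0,0,0,0.7,-0.15,0,45],
  [0,0,0,0.7,-0.15,0.1,45],
  [0,0,0,0.7,-0.15,0.15,45],
  [0,0,0,0.7,-0.15,0.2,45],
  [0,0,0,0.7,-0.15,0.2,45],
])

```text
time: 42.2
position: [0.4369, 0.1353, 0.1451]
tool_rot: [0.64, -3.076, 0.0]
contact_force: [0.5, -0.6, -1.2]
width: 0.511
grip_force: 0.0
```

Request:
move_arm([
  [0,0,0,0.33,-0.06,0,45],
  [0,0,0,0,0,0,45],
  [0,0,0,0,0,0,45],
  [0,0,0,0,0,0,45],
  [0,0,0,0,0,0,45],
  [0,0,0,0,0,0,45],
  [0,0,0,0,0,0,45],
  [0,0,0,0,0,0,45],
  [0,0,0,0,0,0,45],
  [0,0,0,0,0,0,45],
])

```text
time: 43.45
position: [0.4217, 0.125, 0.1453]
tool_rot: [0.64, -3.076, 0.0]
contact_force: [-1.1, -0.2, 0.2]
width: 0.513
grip_force: 0.0
```

Run:
```python
from h import *
im,c=snap('wrist','w15'); go(.4239,.1263,.022,1.98)
a=.41;d=np.array([np.cos(a),np.sin(a),0]);o=np.array([.4239,.1263,.004])
P=pix([o+.027*d,o-.027*d],c);print(P.round(1))
for p in P:
    try: print(dark(im,p,c,.004,8,70))
    except Exception as e: print(e)
g=im[int(P[:,1].min())-40:int(P[:,1].max())+50,int(P[:,0].min())-50:int(P[:,0].max())+50]; o0=np.array([int(P[:,0].min())-50,int(P[:,1].min())-40])
v=cv2.resize(g,None,fx=4,fy=4,interpolation=cv2.INTER_CUBIC)
for p in P: cv2.drawMarker(v,tuple(np.round((p-o0+.5)*4).astype(int)),(0,0,255),0,14)
# green on board inset from same picture is hidden; use top camera
t,_=snap('top','t2'); ti=cv2.resize(t[125:205,195:315],(480,320),interpolation=cv2.INTER_CUBIC)
H=max(v.shape[0],320);pad=lambda x:cv2.copyMakeBorder(x,0,H-x.shape[0],0,0,0)
f=np.hstack([pad(v),pad(ti)]);k=min(1,800/f.shape[1],600/f.shape[0]);print(f.shape,k);cv2.imwrite('pics/w15c.png',cv2.resize(f,None,fx=k,fy=k))
```

```text
t 43.5 pos [0.4217 0.1251 0.1453] yaw 1.981 w 45.0 grip 0.0 j7 1.64
 TURN [-0.    0.    0.01] SHIFT after turn [-0.04  0.    2.06]
[[321.4 214.5]
 [321.4 157.3]]
(array([0.4487, 0.1382, 0.004 ]), array([322.5, 215. ]), np.int32(12))
(array([0.3993, 0.1159, 0.004 ]), array([321.7, 157.6]), np.int32(29))
(588, 880, 3) 0.9090909090909091
```

Clamp holes were found at mid (0.4240, 0.1270), agreeing with the earlier measurement. Grip it.

Request:
move_arm([
  [0,0,0,-0.04,0,0.4,45],
  [0,0,0,0,0,0.5,45],
  [0,0,0,0,0,0.5,45],
  [0,0,0,0,0,0.4,45],
  [0,0,0,0,0,0.25,45],
  [0,0,0,0,0,0.14,45],
  [0,0,0,0,0,0,45],
  [0,0,0,0,0,0,12],
  [0,0,0,0,0,0,12],
  [0,0,0,0,0,0,12],
], squeeze=18)

```text
time: 44.8
position: [0.4242, 0.1262, 0.0143]
tool_rot: [-0.64, 3.075, 0.0]
contact_force: [-0.3, -0.3, 2.0]
width: 0.209
grip_force: 18.0
```

Request:
move_arm([
  [0,0,0,0,0,0,12],
  [0,0,0,0,0,0,12],
  [0,0,0,0,0,0,12],
  [0,0,0,0,0,0,12],
  [0,0,0,0,0,-0.2,12],
  [0,0,0,0,0,-0.4,12],
  [0,0,0,0,0,-0.6,12],
  [0,0,0,0,0,-0.6,12],
  [0,0,0,0,0,-0.4,12],
  [0,0,0,0,0,0,12],
])

```text
time: 46.05
position: [0.4249, 0.1263, 0.1476]
tool_rot: [-0.639, 3.072, 0.001]
contact_force: [0.3, -0.2, -0.6]
width: 0.212
grip_force: 18.1
```

Run:
```python
from h import *
go(.5721,.1168,.13,1.298)
```

```text
t 46.05 pos [0.4249 0.1263 0.1476] yaw 1.981 w 18.7 grip 18.1 j7 1.65
 TURN [0.01 0.02 4.55] SHIFT after turn [-2.41  0.51  0.29]
```

Request:
move_arm([
  [0,0,0.8,0,0,0,12],
  [0,0,0.9,0,0,0,12],
  [0,0,0.95,0,0,0,12],
  [0,0,0.95,0,0,0,12],
  [0,0,0.95,0,0,0,12],
  [0,0,0,-0.5,0.1,0,12],
  [0,0,0,-0.5,0.1,0,12],
  [0,0,0,-0.5,0.1,0,12],
  [0,0,0,-0.5,0.1,0,12],
  [0,0,0,-0.4,0.1,0,12],
])

```text
time: 47.3
position: [0.5709, 0.1156, 0.1444]
tool_rot: [-0.427, -3.111, 0.002]
contact_force: [0.3, 0.0, -1.0]
width: 0.208
grip_force: 18.1
```

Request:
move_arm([
  [0,0,0,0,0,0.2,12],
  [0,0,0,0,0,0.3,12],
  [0,0,0,0,0,0.3,12],
  [0,0,0,0,0,0.3,12],
  [0,0,0,0,0,0.2,12],
  [0,0,0,0,0,0.1,12],
  [0,0,0,0,0,0.1,12],
  [0,0,0,0,0,0,12],
  [0,0,0,0,0,0,12],
  [0,0,0,0,0,0,12],
])

```text
time: 48.55
position: [0.571, 0.1163, 0.0563]
tool_rot: [0.426, 3.112, 0.001]
contact_force: [0.3, 0.2, -0.3]
width: 0.211
grip_force: 18.1
```

Run:
```python
from h import *
go(.5722,.1166,.0205,1.298)
```

```text
t 48.55 pos [0.571  0.1163 0.0563] yaw 1.299 w 18.6 grip 18.1 j7 1.22
 TURN [0. 0. 0.] SHIFT after turn [-0.02  0.01  0.6 ]
```

Request:
move_arm([
  [0,0,0,-0.02,0.01,0.16,12],
  [0,0,0,0,0,0.16,12],
  [0,0,0,0,0,0.12,12],
  [0,0,0,0,0,0.08,12],
  [0,0,0,0,0,0.05,12],
  [0,0,0,0,0,0.03,12],
  [0,0,0,0,0,0,12],
  [0,0,0,0,0,0,12],
  [0,0,0,0,0,0,12],
  [0,0,0,0,0,0,12],
])

```text
time: 49.8
position: [0.5721, 0.1166, 0.0202]
tool_rot: [0.426, 3.112, 0.001]
contact_force: [-1.8, -0.1, 5.5]
width: 0.209
grip_force: 18.2
```

Request:
move_arm([
  [0,0,0,0,0,0,35],
  [0,0,0,0,0,0,35],
  [0,0,0,0,0,0,35],
  [0,0,0,0,0,0,35],
  [0,0,0,0,0,-0.3,35],
  [0,0,0,0,0,-0.5,35],
  [0,0,0,0,0,-0.6,35],
  [0,0,0,0,0,-0.6,35],
  [0,0,0,0,0,-0.6,35],
  [0,0,0,0,0,-0.6,35],
])

```text
time: 51.05
position: [0.5719, 0.1163, 0.2145]
tool_rot: [0.427, 3.111, 0.001]
contact_force: [0.3, -0.5, 0.2]
width: 0.397
grip_force: 0.0
```

Run:
```python
from h import *
go(.68,.187,.21,1.298)
```

```text
t 51.05 pos [0.5719 0.1163 0.2145] yaw 1.298 w 34.9 grip 0.0 j7 1.16
 TURN [0.   0.01 0.  ] SHIFT after turn [-1.42  1.62  0.07]
```

Request:
move_arm([
  [0,0,0,-0.3,0.4,0,35],
  [0,0,0,-0.4,0.4,0,35],
  [0,0,0,-0.4,0.4,0,35],
  [0,0,0,-0.4,0.4,0,35],
  [0,0,0,0,0,0,35],
  [0,0,0,0,0,0,35],
  [0,0,0,0,0,0,35],
  [0,0,0,0,0,0,35],
  [0,0,0,0,0,0,35],
  [0,0,0,0,0,0,35],
])

```text
time: 52.3
position: [0.6844, 0.1847, 0.212]
tool_rot: [0.426, 3.113, 0.0]
contact_force: [-0.0, 0.3, 0.3]
width: 0.397
grip_force: 0.0
```

Run:
```python
from h import *
im,c=snap('wrist','w16')
t,_=snap('top','t3')
a=cv2.resize(im[0:200,180:460],(560,400),interpolation=cv2.INTER_CUBIC)
b=cv2.resize(t[120:220,190:470],(560,200),interpolation=cv2.INTER_CUBIC)
cv2.imwrite('pics/fin.png',np.vstack([a,b])); 
x=-.273;d=np.array([np.cos(x),np.sin(x),0])
for n,o,h,z in(('green',[.6123,.2608],.025,.015),('clamp',[.5721,.1168],.027,.010)):
    o=np.array(o+[z]); P=pix([o+h*d,o-h*d],c); print(n,P.round(1),((P-[180,0])*2).round(0).tolist())
```

```text
green [[374.9 107.6]
 [377.4  54.1]] [[390.0, 215.0], [395.0, 108.0]]
clamp [[228.7 109.5]
 [224.   52.5]] [[97.0, 219.0], [88.0, 105.0]]
```

View pics/fin.png

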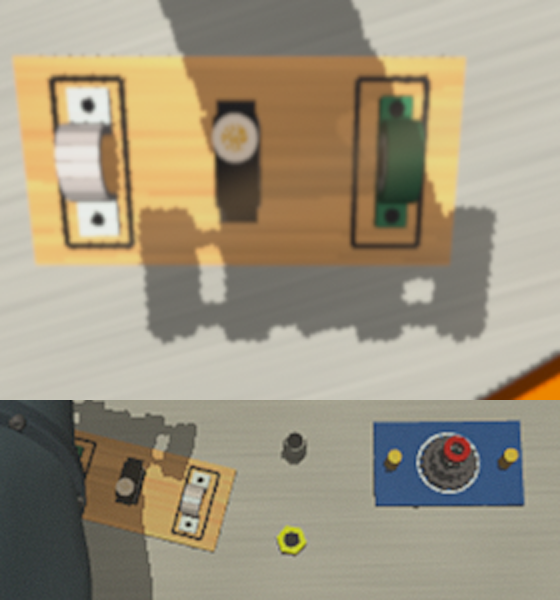

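Final view: clamp holes at (88,105) and (97,219), green foot holes at (397,107) and (392,215), all within about 1 mm of prediction. The collar's apparent shift at (457,448) is parallax, and the socket and nut have not moved.

```bash
python3 -c "
from station import workorder
print(workorder.finish_job())"
```

```text
the job is handed in; nothing more can be done
None
```

The job is handed in: the sprocket and collar stack stands between the posts and the bearing block and clamp are in their outlines, each within about 1–2 mm of centre, with the socket and nut left alone (about 52 s used).

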